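Try tea tins in the slot gauge and sort them

ROBOT

A 6-joint arm with a two-finger parallel gripper is mounted at the origin on the work surface. World frame = base frame: x ahead of the robot, y to its left, z up, the work surface at z = 0. Lengths are in m, angles in rad, forces in N, time in s.
With the tool pointing down it reaches from about 0.25 to 0.775 m from the base axis. Payload 4 kg.
Tool frame: the origin (TCP) lies on the centre line of the jaws, within the pads' length; the fingertips stand arm.finger_overhang ahead of it and the grasp point (between the pads) lies 11 mm behind it (arm.finger_overhang is the distance from the TCP to the fingertips, in m); x points along the fingers, z is the direction in which the jaws open and shut, and the axes are right-handed (so a half turn about x gives the same grasp; the last joint's range is limited). The gripper opens to 94 mm and grips with 3 to 60 N. Pads are 16 mm wide; open, the fingers measure 119 mm over their backs; the gripper's body (75 mm by 177 mm) begins 78 mm behind the grasp point.
Start: joints at [0.997, 0.087, 1.371, -0, 1.684, -0.103], TCP at [0.249, 0.49, 0.214] pointing down, gripper open.
Joint ranges: [-3.1, 3.1], [-0.76, 2.03], [0.27, 2.55], [-1.08, 4.22], [0.17, 2.65], [-2.57, 2.57]. Speed limits (rad/s): [2.79, 2.79, 3.14, 3.14, 3.14, 3.14].

INTERFACE

Orientations are given as a 3x3 rotation matrix whose columns are the frame's x, y, z axes.
In Python, from cell import arm gives the robot as it stands.
- The arm moves only by the tool jog_arm, never from a script. Its argument "deltas" is one flat list of numbers, 7 for each row, row after row: the shift along the tool's x, y, z in mm, then the turn, a rotation vector about the tool's x, y, z in rad, then the finger opening in mm, from 0 to 94. In form: [x, y, z, wx, wy, wz, claw, x, y, z, wx, wy, wz, claw, ...]. A call has 1 to 12 rows; each row is the pose to reach, as a shift and turn from the pose measured when the call began, along the tool's axes at that moment; what a row does not reach only later rows make up. A row lasts 1/10 s, in which the tool goes at most 50 mm and 8.59 degrees, less where a joint would pass 70% of its speed; a pose out of reach is approached as far as the arm can. A call with a gripper value outside its range is refused whole. The fingers move at their own pace and stop on an object; "newtons" is the grip in N (left out, the last holds). Time passes only in rows, so rows that repeat a pose let the fingers close. It gives the time, the measured TCP pose, the force and the opening at its end, in the units of the state.
- arm.sense(): the state, without advancing time (a new reading comes with each control period).
- arm.camera(name): name is "scene" or "top"; returns the picture (384x512x3 uint8, red, green, blue); there is no depth.
- arm.camera_model(name): a dict with "intrinsics" (3x3 intrinsics, pixels), "xyz" and "rotation" of the camera in the world. Camera axes: x right, y down, z forward; pixel columns grow to the right and rows downward; lengths in m; the calibration is good to about 2 mm. A picture is of the moment at which its call begins. camera_model takes no time and is no camera call.
- arm.hand_in(): hands the job in, once; it reports no verdict.
The state is a dict: "time_s": time; "qpos": joint angles; "joint_vel": joint speeds; "joint_torque": joint torques, N m; "eef_pos": TCP position; "tcp_rot": TCP orientation; "contact_force": force on the tool from outside, world axes, zero at the start; "ft_torque": the same for the moment, N m; "finger_gap": finger opening in m.
Only numpy, scipy, OpenCV 4.12 (cv2) and the standard library are available. Lean on these libraries where they do the work, as an engineer would, in place of code of your own. Each camera call takes 0.05 s, during which the arm holds its last target.

TASK

Only tea tins that fit the narrow pull-out may stay in this galley. One at a time, lower each of the two knobbed tins upright into the slot gauge, between the steel rail and the brass bar nearest to it, and feel, without forcing it, whether it goes down to the gauge's floor or is stopped on top of the rails. Before you touch the other tin, stand the tried one upright in the green tray if it went in, or in the red tray if it did not, and leave the black cups standing where they are on the lazy susan.

Things in the scene. Friction and masses are not known exactly. Their poses are not given: they have to be found in the camera images.
- tin_1_centre (a point): round aluminium tea tin, dark wooden knob on its lid. The two look alike but differ by a few mm in diameter (58 to 68 mm); which is wider is not marked. Body 80 mm high, upright knob 26 mm across and 40 mm high on the lid: 120 mm in all; 0.2 to 0.42 kg. Point: on its axis half-way up, 60 mm above the foot; z is up. Starts on the lazy susan; grip it by the knob.
- tin_2_centre (a point): round aluminium tea tin, dark wooden knob on its lid. The two look alike but differ by a few mm in diameter (58 to 68 mm); which is wider is not marked. Body 80 mm high, upright knob 26 mm across and 40 mm high on the lid: 120 mm in all; 0.2 to 0.42 kg. Point: on its axis half-way up, 60 mm above the foot; z is up. Starts on the lazy susan; grip it by the knob.
- tin_1: the same tin as a body (origin at the centre of its foot)
- tin_2: the same tin as a body (origin at the centre of its foot)
- gauge: fixed slot gauge. Origin under its beech base (10 mm thick; x +-50, y -112 to +50 mm). Slot along its x, open-ended, 90 mm long: steel rail face at y = +32, nearest brass bar on the -y side; centre tins half-way between. Slot floor 10 mm, rail tops 50 mm above shelf; square edges. Width 55 to 70 mm varies by episode; a tin fits with 3 mm or more to spare or is 3 mm or more too wide.
- rail_face (a point): the middle of the top edge of the steel rail's slot-side (-y) face, 50 mm above the shelf; axes as the gauge's
- bar_1_face (a point): middle of the top edge of the slot-side (+y) face of one of three like brass bars, 90 x 14 x 40 mm, fixed on the gauge base parallel to the steel rail, tops 50 mm above the shelf. The bar nearest the steel rail is at work and bounds the slot; the other two are parked behind it and play no part. Axes as the gauge's.
- bar_2_face (a point): middle of the top edge of the slot-side (+y) face of one of three like brass bars, 90 x 14 x 40 mm, fixed on the gauge base parallel to the steel rail, tops 50 mm above the shelf. The bar nearest the steel rail is at work and bounds the slot; the other two are parked behind it and play no part. Axes as the gauge's.
- bar_3_face (a point): middle of the top edge of the slot-side (+y) face of one of three like brass bars, 90 x 14 x 40 mm, fixed on the gauge base parallel to the steel rail, tops 50 mm above the shelf. The bar nearest the steel rail is at work and bounds the slot; the other two are parked behind it and play no part. Axes as the gauge's.
- bar_1: that bar as a body, fixed
- bar_2: that bar as a body, fixed
- bar_3: that bar as a body, fixed
- pass_tray: green tray for tins that fit, fixed, open-topped, 125 x 200 x 30 mm (x, y, z), walls and floor 5 mm; origin under its centre; holds two tins side by side along its y (50 mm either side of the middle)
- return_tray: red tray for tins that do not fit, same size and origin as the green tray, fixed
- turntable: wooden lazy susan, locked so that it does not turn, 270 mm in diameter, top 25 mm above the shelf; origin under its centre. Two tins and four cups stand on it in six places evenly spaced on a circle of 85 mm radius, in any order
- cup_1_centre (a point): matte black ceramic cup, 105 mm high, 68 mm across the rim, standing loose on the lazy susan, 25 mm higher than a tin's lid; to be left alone. This point lies on its axis half-way up, 52 mm above its foot; z is up
- cup_2_centre (a point): matte black ceramic cup, 105 mm high, 68 mm across the rim, standing loose on the lazy susan, 25 mm higher than a tin's lid; to be left alone. This point lies on its axis half-way up, 52 mm above its foot; z is up
- cup_3_centre (a point): matte black ceramic cup, 105 mm high, 68 mm across the rim, standing loose on the lazy susan, 25 mm higher than a tin's lid; to be left alone. This point lies on its axis half-way up, 52 mm above its foot; z is up
- cup_4_centre (a point): matte black ceramic cup, 105 mm high, 68 mm across the rim, standing loose on the lazy susan, 25 mm higher than a tin's lid; to be left alone. This point lies on its axis half-way up, 52 mm above its foot; z is up

How it is judged:
By the outcome, as a careful person would: the job done as asked, in the order asked, and still so for the second after the job is handed in, with the robot touching nothing.
It also fails if it takes over 72 s, if anything falls off the work surface, if the arm or the gripper's body presses on something with over 40 N, if the wrist force passes 120 N, or if a joint passes its speed limit or range.

## Working session

There is one attempt and no reset: what is moved stays moved. The work goes in short steps, Python scripts to look and compute and a tool call to move; the robot and the scene stay as the last step left them, time stands still between calls to the robot, and variables do not carry over. Pictures are saved under pics/ and viewed, and the job is handed in when it is done.

Besides the shell and the picture viewer there is one more tool, called as name(argument=value, ...), one argument or row to a line, values as JSON. jog_arm: Moves the arm, as the interface text tells. Its arguments: {"type":"object","properties":{"deltas":{"type":"array"},"newtons":{"type":"number"}},"required":["deltas"]}

```bash
mkdir -p pics; ls
python3 - <<'E'
from cell import arm
import cv2
for n in("scene","top"):
    im=arm.camera(n); cv2.imwrite(f"pics/{n}0.png",im[:,:,::-1]); m=arm.camera_model(n); print(n,m)
s=arm.sense(); print(s); print(arm.finger_overhang)
E
```

```text
pics
scene {'intrinsics': array([[369.46327071,   0.        , 256.71736655],
       [  0.        , 369.46327071, 187.71563099],
       [  0.        ,   0.        ,   1.        ]]), 'xyz': array([1.07523679, 0.27229882, 0.71498928]), 'rotation': array([[-0.39953171,  0.66829933, -0.62749536],
       [ 0.91664284,  0.30008423, -0.26403667],
       [ 0.01184593, -0.68068015, -0.73248495]])}
top {'intrinsics': array([[365.44081264,   0.        , 257.37473825],
       [  0.        , 365.44081264, 190.21615081],
       [  0.        ,   0.        ,   1.        ]]), 'xyz': array([0.35034341, 0.02383143, 0.89527686]), 'rotation': array([[ 0.09989147, -0.97048295,  0.21950975],
       [-0.99499617, -0.09789093,  0.01999984],
       [ 0.00207851, -0.22040918, -0.97540529]])}
{'time_s': 0.1, 'qpos': array([ 9.96900928e-01,  8.79040643e-02,  1.37209525e+00, -6.01319059e-07,
        1.68361972e+00, -1.03122795e-01]), 'joint_vel': array([ 9.25230518e-05, -1.91574862e-03, -3.31240019e-03, -9.04925336e-04,
       -1.09683243e-03,  6.69481790e-05]), 'joint_torque': array([ 2.41408175e-03, -3.41251409e+01, -3.03302515e+01,  7.19725876e-02,
        3.03570286e-02, -8.00626049e-05]), 'eef_pos': array([0.24921768, 0.48975368, 0.21241266]), 'tcp_rot': array([[-1.09963517e-03, -8.91217975e-01,  4.53573931e-01],
       [-1.70206324e-03,  4.53575216e-01,  8.91216374e-01],
       [-9.99997947e-01,  2.08001353e-04, -2.01567661e-03]]), 'contact_force': array([-0.61032489, -0.20152442,  0.59154422]), 'ft_torque': array([-0.02620533,  0.02448529, -0.04893703]), 'finger_gap': 0.09408208606833113}
0.008
```

View pics/scene0.png

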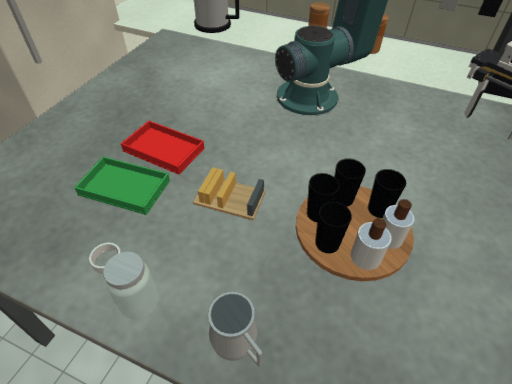

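View pics/top0.png

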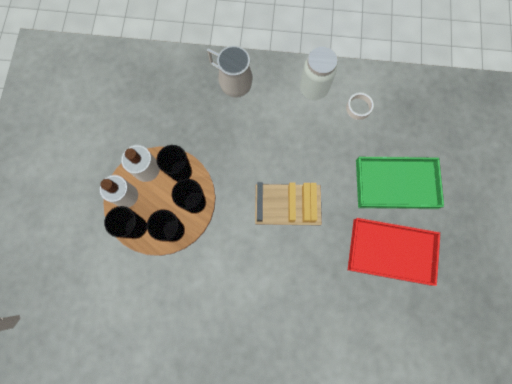

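The pictures show the tins at the far left of the lazy susan (knobs near top-view (133,155) and (110,184)), four cups, the gauge at (290,204) with a dark rail at column 260, and the green and red trays at (400,182) and (395,252). I'll enlarge these to measure.

Run:
```python
import cv2,numpy as np
t=cv2.imread("pics/top0.png");s=cv2.imread("pics/scene0.png")
def c(im,x0,y0,x1,y1,k): return cv2.resize(im[y0:y1,x0:x1],None,fx=k,fy=k,interpolation=cv2.INTER_CUBIC)
cv2.imwrite("pics/t_tins.png",c(t,90,130,230,260,5))
cv2.imwrite("pics/t_gauge.png",c(t,245,170,335,240,8))
cv2.imwrite("pics/s_gauge.png",c(s,185,160,275,225,8))
```

```text
(no output)
```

View pics/t_tins.png

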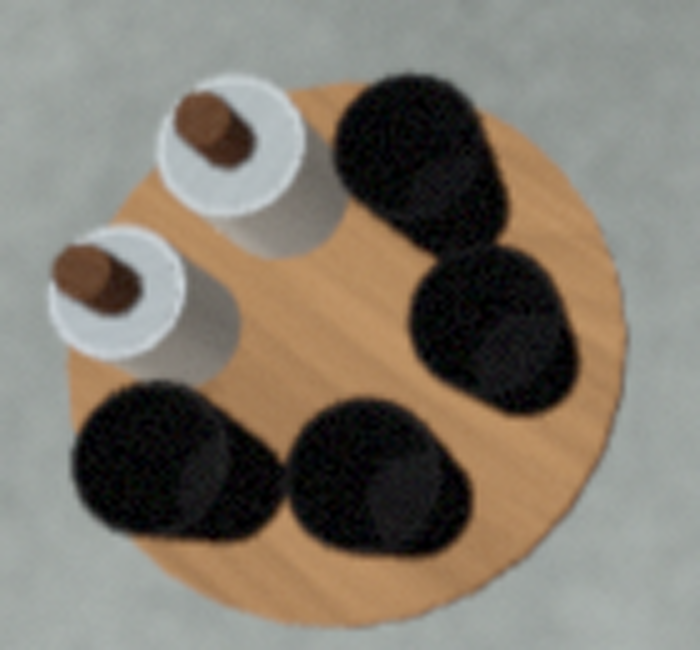

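View pics/t_gauge.png

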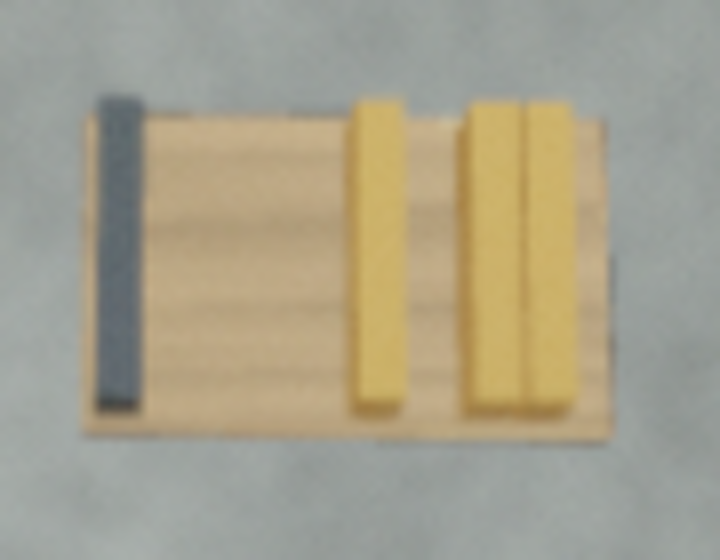

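View pics/s_gauge.png

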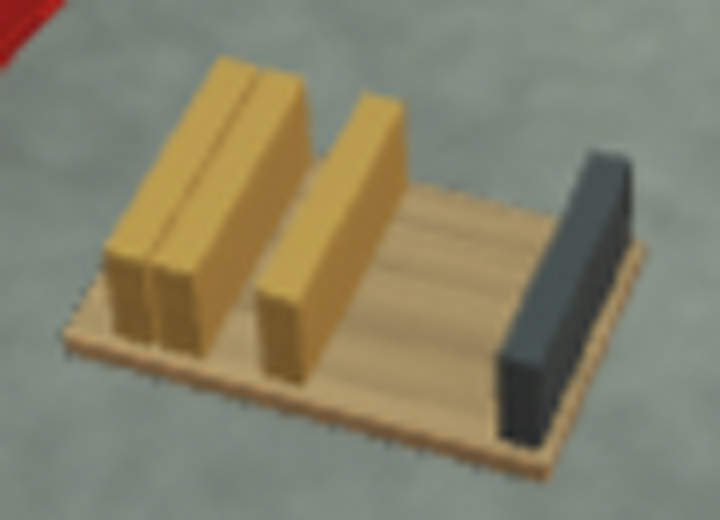

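```bash
cat > h.py <<'E'
import numpy as np,cv2
from cell import arm
def ray(n,uv):
    m=arm.camera_model(n); d=m["rotation"]@np.linalg.solve(m["intrinsics"],[uv[0],uv[1],1.]); return m["xyz"],d
def onz(n,uv,z):
    o,d=ray(n,uv); return o+d*(z-o[2])/d[2]
def tri(uvt,uvs):
    A=[];b=[]
    for n,uv in(("top",uvt),("scene",uvs)):
        o,d=ray(n,uv); d=d/np.linalg.norm(d);P=np.eye(3)-np.outer(d,d);A.append(P);b.append(P@o)
    return np.linalg.lstsq(np.vstack(A),np.hstack(b),rcond=None)[0]
def proj(n,p):
    m=arm.camera_model(n); q=m["intrinsics"]@(m["rotation"].T@(np.array(p)-m["xyz"])); return q[:2]/q[2]
def cr(x0,y0,k,X,Y): return (x0+(X+.5)/k-.5, y0+(Y+.5)/k-.5)
np.set_printoptions(precision=4,suppress=True)
E
python3 - <<'E'
from h import *
T=lambda X,Y:cr(90,130,5,X,Y); G=lambda X,Y:cr(245,170,8,X,Y); S=lambda X,Y:cr(185,160,8,X,Y)
print("A knob",onz("top",T(202,120),.145),"lid",onz("top",T(231,145),.105))
print("B knob",onz("top",T(82,270),.145),"lid",onz("top",T(117,293),.105))
print("lidw A",(np.linalg.norm(onz("top",T(158,145),.105)-onz("top",T(305,145),.105))),"B",np.linalg.norm(onz("top",T(50,293),.105)-onz("top",T(185,293),.105)))
for nm,p in dict(railR_far=(144,98),railR_near=(141,400),railL_far=(100,98),railL_near=(97,400),barL_far=(357,100),barL_near=(357,402),barR_far=(405,100),barR_near=(404,402)).items(): print(nm,onz("top",G(*p),.05))
for nm,p in dict(rail_nearcam_outer=(545,362),rail_nearcam_slot=(498,355),rail_far_slot=(592,150),bar_slot_near=(302,300),bar_slot_far=(405,98),bar_out_near=(257,292),bar_out_far=(363,95)).items(): print("S",nm,onz("scene",S(*p),.05))
t=cv2.imread("pics/top0.png");h=cv2.cvtColor(t,cv2.COLOR_BGR2HSV)
for nm,lo,hi in(("green",(50,120,60),(75,255,255)),("red",(0,180,100),(5,255,255))):
    m=cv2.inRange(h,lo,hi);c=max(cv2.findContours(m,0,2)[0],key=cv2.contourArea)
    r=cv2.minAreaRect(c);b=cv2.boxPoints(r);print(nm,r,[onz("top",q,.03)[:2] for q in b], np.mean([onz("top",q,.03) for q in b],axis=0))
E
```

```text
A knob [0.5721 0.32   0.145 ] lid [0.5735 0.3207 0.105 ]
B knob [0.5014 0.3587 0.145 ] lid [0.5006 0.3591 0.105 ]
lidw A 0.06638539362485675 B 0.05983458669959323
railR_far [0.5622 0.0309 0.05  ]
railR_near [0.472 0.023 0.05 ]
railL_far [0.5609 0.044  0.05  ]
railL_near [0.4707 0.0358 0.05  ]
barL_far [ 0.568  -0.0323  0.05  ]
barL_near [ 0.4777 -0.0396  0.05  ]
barR_far [ 0.5694 -0.0465  0.05  ]
barR_near [ 0.4791 -0.0532  0.05  ]
S rail_nearcam_outer [0.5598 0.0459 0.05  ]
S rail_nearcam_slot [0.563  0.0321 0.05  ]
S rail_far_slot [0.474  0.0239 0.05  ]
S bar_slot_near [ 0.5674 -0.0304  0.05  ]
S bar_slot_far [ 0.4772 -0.0398  0.05  ]
S bar_out_near [ 0.5701 -0.0442  0.05  ]
S bar_out_far [ 0.4815 -0.0527  0.05  ]
green ((399.0, 182.0), (50.0, 86.0), 90.0) [array([ 0.6536, -0.1933]), array([ 0.6751, -0.4057]), array([ 0.5485, -0.4044]), array([ 0.5277, -0.1984])] [ 0.6012 -0.3005  0.03  ]
red ((394.6452941894531, 251.18666076660156), (90.63764953613281, 51.82307815551758), 10.12467098236084) [array([ 0.38  , -0.1801]), array([ 0.5014, -0.1961]), array([ 0.4845, -0.4079]), array([ 0.3647, -0.3857])] [ 0.4327 -0.2925  0.03  ]
```

```bash
cat >> h.py <<'E'
from scipy.spatial.transform import Rotation as Ro
def go(p,yaw):
    s=arm.sense();R=s["tcp_rot"];z=np.array([np.cos(yaw),np.sin(yaw),0]);x=np.array([0,0,-1.])
    Rt=np.stack([x,np.cross(z,x),z],1)
    print("d mm",R.T@(np.array(p)-s["eef_pos"])*1e3,"rv",Ro.from_matrix(R.T@Rt).as_rotvec(),"F",s["contact_force"],"q",s["qpos"],"t",s["time_s"])
E
python3 -c "
from h import *
go((.501,.359,.20),1.66)"
```

```text
d mm [  12.3583 -283.7021   -2.3029] rv [-0.56   -0.0019 -0.0008] F [-0.6103 -0.2015  0.5915] q [ 0.9969  0.0879  1.3721 -0.      1.6836 -0.1031] t 0.1
```

jog_arm(
  deltas=[0,-40,0,-0.1,0,0,50,0,-80,0,-0.2,0,0,50,0,-125,0,-0.32,0,0,50,5,-170,0,-0.44,0,0,50,10,-215,-1,-0.56,0,0,50,12,-255,-2,-0.56,-0.002,0,50,12,-284,-2,-0.56,-0.002,0,50,12,-284,-2,-0.56,-0.002,0,50,12,-284,-2,-0.56,-0.002,0,50],
  newtons=30,
)

```text
time_s: 1.0
eef_pos: [0.5013, 0.3588, 0.1995]
tcp_rot: [[-0.003, -0.996, -0.088], [-0.0, -0.088, 0.996], [-1.0, 0.003, 0.0]]
contact_force: [-0.3, -0.2, -0.6]
finger_gap: 0.0499
```

Run:
```python
from h import *
go((.501,.359,.12),1.66)
for n in("top","scene"):
    im=arm.camera(n)[:,:,::-1]
    x,y=(60,110) if n=="top" else (280,120)
    cv2.imwrite(f"pics/{n}1.png",cv2.resize(im[y:y+140,x:x+180],None,fx=4,fy=4))
```

```text
d mm [79.4612  0.0495  0.2368] rv [-0.0012  0.0001 -0.0027] F [-0.3097 -0.2124 -0.5878] q [ 0.5285  0.2404  1.2231  0.0013  1.6805 -1.1302] t 1.0
```

View pics/scene1.png

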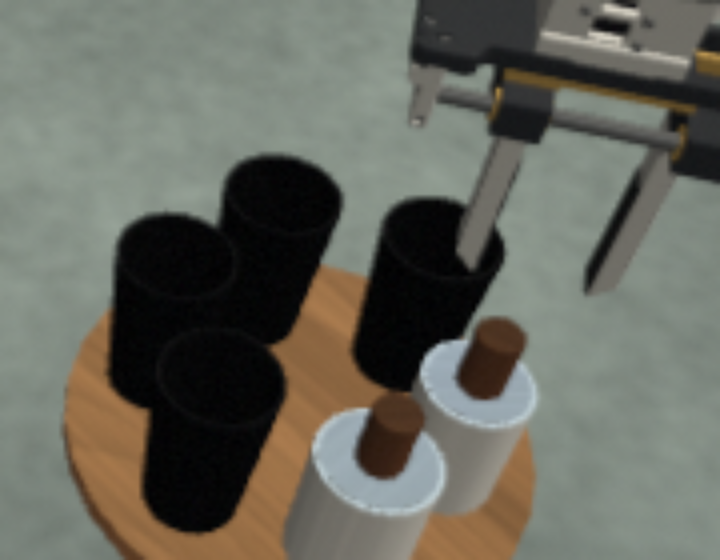

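```bash
python3 -c "
from h import *
p=proj('scene',(.501,.359,.1915));print((p-[280,120])*4)
p=proj('scene',(.501,.359,.145));print((p-[280,120])*4)
print(tri(cr(90,130,5,82,270),cr(280,120,4,500,330)))"
```

```text
[527.4165 267.9604]
[498.3413 330.0512]
[0.5011 0.3585 0.146 ]
```

The scene view shows the open jaws centred above the B knob (knob top at crop (498,330), predicted (498,330)). I'll go down and grip.

jog_arm(
  deltas=[30,0,0,0,0,0,50,60,0,0,0,0,-0.002,50,78,0,0,0,0,-0.003,50,79,0,0,0,0,-0.003,50,79,0,0,0,0,-0.003,20,79,0,0,0,0,-0.003,20,79,0,0,0,0,-0.003,20,79,0,0,0,0,-0.003,20,79,0,0,0,0,-0.003,20],
  newtons=30,
)

```text
time_s: 2.0
eef_pos: [0.501, 0.3602, 0.123]
tcp_rot: [[0.004, -0.996, -0.09], [0.002, -0.09, 0.996], [-1.0, -0.004, 0.002]]
contact_force: [-0.7, -0.2, 4.0]
finger_gap: 0.0254
```

```bash
python3 -c "
from h import *
go((.501,.359,.30),1.66)"
```

```text
d mm [-177.0173   -0.5933   -0.8516] rv [0.001  0.0019 0.0041] F [-0.6552 -0.1559  4.0412] q [ 0.5315  0.2647  1.3455 -0.      1.5269 -1.1296] t 2.0
```

jog_arm(
  deltas=[-10,0,0,0,0,0.003,20,-30,0,0,0,0,0.004,20,-60,0,0,0,0,0.004,20,-95,0,0,0,0,0.004,20,-130,0,0,0,0,0.004,20,-160,0,0,0,0,0.004,20,-160,0,0,0,0,0.004,20,-160,0,0,0,0,0.004,20,-160,0,0,0,0,0.004,20],
)

```text
time_s: 2.9
eef_pos: [0.4997, 0.3594, 0.2798]
tcp_rot: [[-0.005, -0.996, -0.09], [-0.001, -0.09, 0.996], [-1.0, 0.005, -0.0]]
contact_force: [1.1, 0.1, -2.1]
finger_gap: 0.0255
```

Run:
```python
from h import *
# slot: yaw & centre
rail=np.array([.517,.0275]);bar=np.array([.5228,-.0358])
yaw=np.arctan2(.0080,.0902);n=np.array([-np.sin(yaw),np.cos(yaw)])
print(yaw,(rail-bar)@n,(rail+bar)/2)
go((.5197,-.0042,.20),yaw+np.pi/2)
im=arm.camera("scene")[:,:,::-1];cv2.imwrite("pics/s2.png",im)
```

```text
0.088460330659957 0.06356489396170047 [ 0.5199 -0.0041]
d mm [  80.       12.4002 -363.8713] rv [ 0.0017 -0.0003 -0.0047] F [ 1.1001  0.1133 -2.1105] q [ 0.5305  0.2373  1.069   0.0018  1.8396 -1.13  ] t 2.9
```

View pics/s2.png

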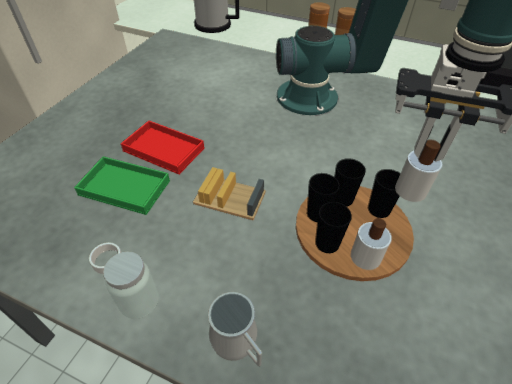

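jog_arm(
  deltas=[0,0,-15,0,0,-0.004,20,0,1,-45,0,0,-0.004,20,0,3,-85,0,0,-0.004,20,0,4,-125,0,0,-0.004,20,0,6,-165,0,0,-0.004,20,0,8,-205,0,0,-0.004,20,0,9,-245,0,0,-0.004,20,10,11,-285,0,0,-0.004,20,30,12,-325,0,0,-0.004,20,50,12,-350,0,0,-0.004,20,70,12,-364,0,0,-0.004,20,80,12,-364,0,0,-0.004,20],
)

```text
time_s: 4.15
eef_pos: [0.5179, -0.0068, 0.1963]
tcp_rot: [[-0.007, -0.996, -0.086], [-0.001, -0.086, 0.996], [-1.0, 0.007, -0.0]]
contact_force: [-0.3, 0.1, -3.0]
finger_gap: 0.0253
```

jog_arm(
  deltas=[0,0,0,0,0,0,20,0,0,0,0,0,0,20,0,0,0,0,0,0,20],
)

```text
time_s: 4.45
eef_pos: [0.5183, -0.0061, 0.1973]
tcp_rot: [[-0.005, -0.996, -0.087], [-0.001, -0.087, 0.996], [-1.0, 0.005, -0.001]]
contact_force: [-0.7, 0.1, -2.5]
finger_gap: 0.0256
```

Run:
```python
from h import *
go((.5199,-.0041,.16),1.659)
for n in("top","scene"):
    im=arm.camera(n)[:,:,::-1]
    x,y=(190,110) if n=="top" else (170,80)
    cv2.imwrite(f"pics/{n}3.png",cv2.resize(im[y:y+145,x:x+190],None,fx=4,fy=4))
```

```text
d mm [37.2728 -2.0148  1.8684] rv [-0.0008 -0.0005 -0.0054] F [-0.7479  0.0657 -2.5163] q [-0.1201  0.0243  1.4687 -0.0016  1.6538 -1.7785] t 4.45
```

View pics/scene3.png

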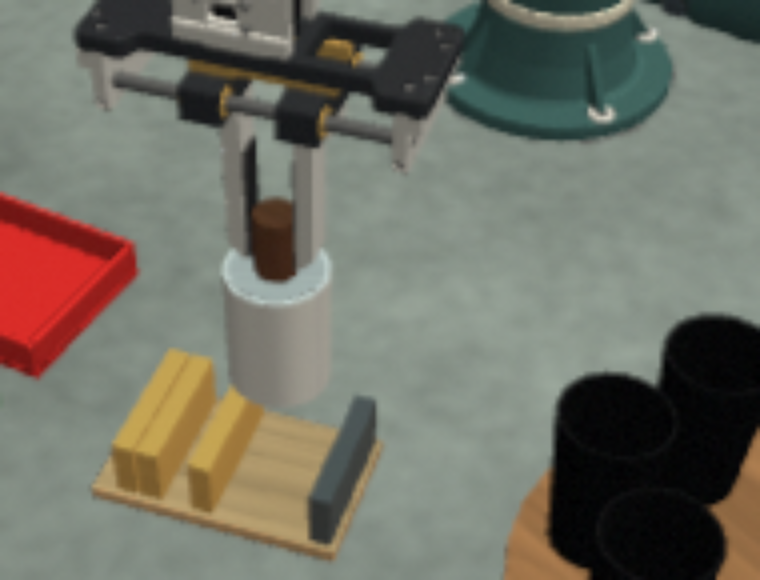

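View pics/top3.png

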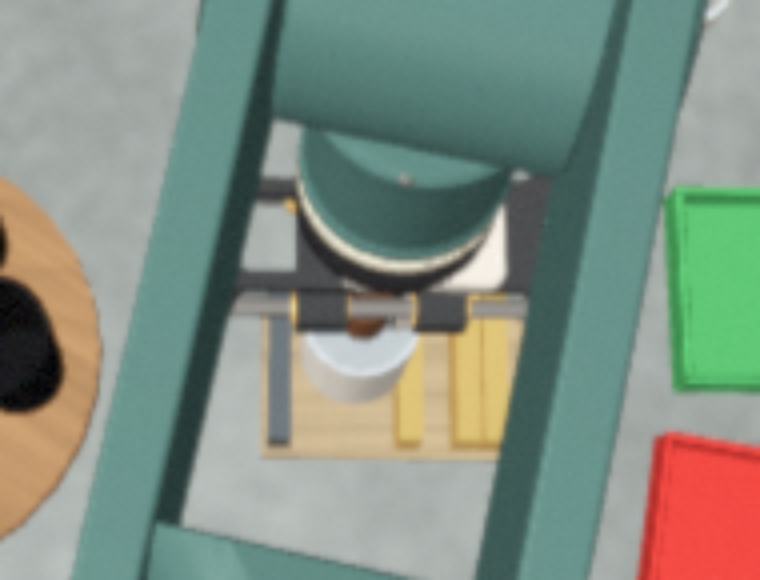

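jog_arm(
  deltas=[10,-2,2,0,0,-0.005,20,20,-2,2,0,0,-0.005,20,30,-2,2,0,0,-0.005,20,37,-2,2,0,0,-0.005,20,37,-2,2,0,0,-0.005,20,37,-2,2,0,0,-0.005,20,37,-2,2,0,0,-0.005,20],
)

```text
time_s: 5.25
eef_pos: [0.5204, -0.0041, 0.161]
tcp_rot: [[0.001, -0.996, -0.087], [-0.001, -0.087, 0.996], [-1.0, -0.001, -0.001]]
contact_force: [-0.2, 0.1, -2.9]
finger_gap: 0.0253
```

Run:
```python
from h import *
go((.5199,-.0041,.14),1.659)
im=arm.camera("scene")[:,:,::-1]
cv2.imwrite("pics/s4.png",cv2.resize(im[115:220,190:280],None,fx=5.5,fy=5.5,interpolation=cv2.INTER_CUBIC))
im=arm.camera("top")[:,:,::-1]
cv2.imwrite("pics/t4.png",cv2.resize(im[170:240,240:340],None,fx=7,fy=7,interpolation=cv2.INTER_CUBIC))
```

```text
d mm [21.0303  0.5586  0.0788] rv [-0.0008 -0.001   0.0011] F [-0.1606  0.1023 -2.9384] q [-0.1164  0.0368  1.5278 -0.0007  1.5756 -1.7746] t 5.25
```

View pics/s4.png

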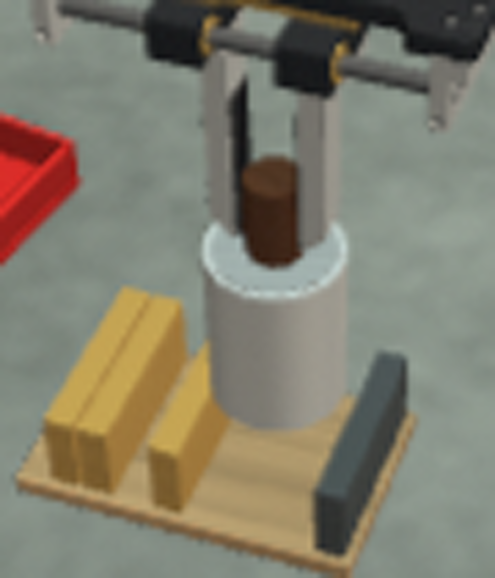

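View pics/t4.png

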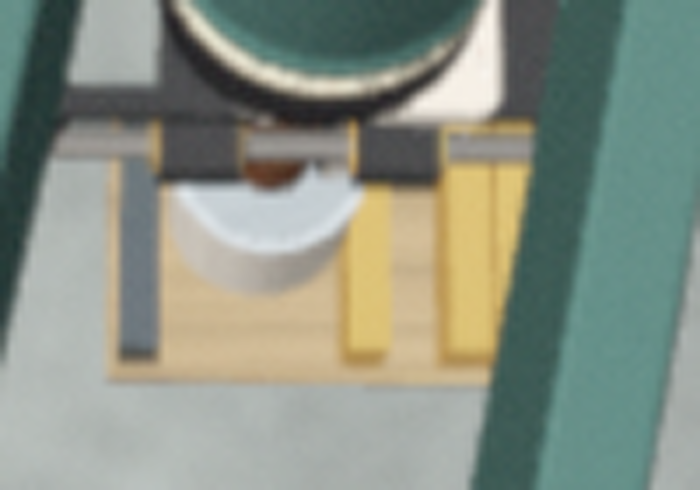

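Both views show the upright tin hovering over the slot and centred. I'll lower it gently and feel.

jog_arm(
  deltas=[5,0,0,0,0,0,20,10,0,0,0,0,0,20,14,0,0,0,0,0,20,18,0,0,0,0,0,20,18,0,0,0,0,0,20],
)

```text
time_s: 5.85
eef_pos: [0.5199, -0.004, 0.1421]
tcp_rot: [[-0.0, -0.996, -0.087], [-0.001, -0.087, 0.996], [-1.0, 0.001, -0.001]]
contact_force: [0.1, -0.4, -2.0]
finger_gap: 0.0256
```

```bash
python3 -c "
from h import *
go((.5199,-.0041,.11),1.659)"
```

```text
d mm [32.0992  0.0122 -0.0505] rv [-0.0007 -0.0006 -0.0005] F [ 0.1405 -0.4352 -2.008 ] q [-0.1164  0.0459  1.5564 -0.0007  1.5397 -1.7746] t 5.85
```

jog_arm(
  deltas=[4,0,0,0,0,0,20,8,0,0,0,0,0,20,12,0,0,0,0,0,20,16,0,0,0,0,0,20,20,0,0,0,0,0,20,20,0,0,0,0,0,20],
)

```text
time_s: 6.45
eef_pos: [0.5194, -0.004, 0.1212]
tcp_rot: [[-0.002, -0.996, -0.087], [-0.0, -0.087, 0.996], [-1.0, 0.002, -0.0]]
contact_force: [0.0, -0.5, -2.3]
finger_gap: 0.0255
```

It's in the slot with no resistance. I'll go down to the floor now.

jog_arm(
  deltas=[4,0,0,0,0,0,20,8,0,0,0,0,0,20,11,0,0,0,0,0,20,13,0,0,0,0,0,20,13,0,0,0,0,0,20],
)

```text
time_s: 6.95
eef_pos: [0.5195, -0.004, 0.1083]
tcp_rot: [[-0.002, -0.996, -0.087], [-0.0, -0.087, 0.996], [-1.0, 0.002, -0.0]]
contact_force: [0.3, -0.7, -2.8]
finger_gap: 0.0254
```

jog_arm(
  deltas=[1,0,0,0,0,0,20,2,0,0,0,0,0,20,3,0,0,0,0,0,20,3,0,0,0,0,0,20],
)

```text
time_s: 7.35
eef_pos: [0.52, -0.0041, 0.1081]
tcp_rot: [[0.001, -0.996, -0.087], [-0.001, -0.087, 0.996], [-1.0, -0.001, -0.001]]
contact_force: [-4.6, 1.0, 9.0]
finger_gap: 0.0254
```

Stopped at z=0.108 (foot at 10 mm, the gauge floor): this tin fits. I'll lift it and take it to the green tray.

jog_arm(
  deltas=[-10,0,0,0,0,0,20,-25,0,0,0,0,0,20,-40,0,0,0,0,0,20,-60,0,0,0,0,0,20,-85,0,0,0,0,0,20,-95,0,0,0,0,0,20,-95,0,0,0,0,0,20],
)

```text
time_s: 8.05
eef_pos: [0.5212, -0.0042, 0.2054]
tcp_rot: [[0.005, -0.996, -0.087], [-0.001, -0.087, 0.996], [-1.0, -0.005, -0.002]]
contact_force: [-0.2, -0.1, -2.6]
finger_gap: 0.0255
```

```bash
python3 -c "
from h import *
go((.601,-.3005,.20),1.659)"
```

```text
d mm [   6.1951  -53.6293 -302.1444] rv [-0.0007 -0.0019  0.005 ] F [-0.209  -0.066  -2.6459] q [-0.1163  0.0206  1.4565 -0.0008  1.6592 -1.7747] t 8.05
```

jog_arm(
  deltas=[0,-3,-15,0,0,0.005,20,0,-8,-45,0,0,0.005,20,0,-15,-85,0,0,0.005,20,0,-22,-125,0,0,0.005,20,0,-29,-165,0,0,0.005,20,2,-36,-205,0,0,0.005,20,4,-43,-245,0,0,0.005,20,6,-50,-280,0,0,0.005,20,6,-54,-302,0,0,0.005,20,6,-54,-302,0,0,0.005,20,6,-54,-302,0,0,0.005,20,6,-54,-302,0,0,0.005,20],
)

```text
time_s: 9.25
eef_pos: [0.601, -0.2997, 0.1992]
tcp_rot: [[-0.001, -0.996, -0.088], [-0.001, -0.088, 0.996], [-1.0, 0.001, -0.0]]
contact_force: [0.8, 0.2, -2.5]
finger_gap: 0.0254
```

Run:
```python
from h import *
go((.601,-.3005,.11),1.659)
im=arm.camera("scene")[:,:,::-1];cv2.imwrite("pics/s5.png",im)
```

```text
d mm [89.2371 -0.0857 -0.7457] rv [-0.0003 -0.0004 -0.0013] F [ 0.7893  0.248  -2.4999] q [-0.5464  0.3656  1.0654 -0.0012  1.7114 -2.2053] t 9.25
```

View pics/s5.png

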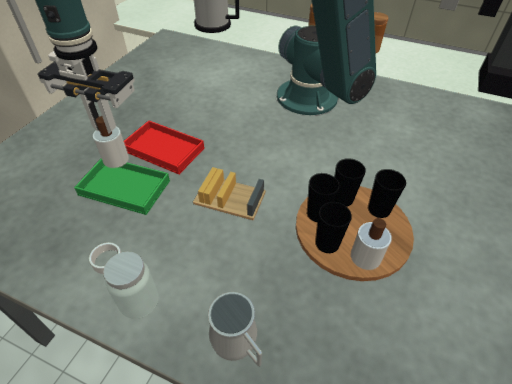

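The view shows the tin upright above the green tray (tin foot about (115,160), tray centre (123,185)), and nothing disturbed. Now I'll lower it: contact is expected at TCP z≈0.103.

jog_arm(
  deltas=[15,0,0,0,0,0,20,35,0,-1,0,0,0,20,55,0,-1,0,0,0,20,75,0,-1,0,0,0,20,87,0,-1,0,0,0,20,92,0,-1,0,0,0,20,94,0,-1,0,0,0,20,95,0,-1,0,0,0,20,96,0,-1,0,0,0,20,96,0,-1,0,0,0,20],
)

```text
time_s: 10.3
eef_pos: [0.6016, -0.3008, 0.1048]
tcp_rot: [[0.001, -0.996, -0.088], [-0.002, -0.088, 0.996], [-1.0, -0.001, -0.002]]
contact_force: [-0.4, 0.4, -0.7]
finger_gap: 0.0255
```

jog_arm(
  deltas=[1,0,0,0,0,0,20,2,0,0,0,0,0,20,2,0,0,0,0,0,20],
)

```text
time_s: 10.6
eef_pos: [0.6018, -0.301, 0.1032]
tcp_rot: [[0.002, -0.996, -0.088], [-0.003, -0.088, 0.996], [-1.0, -0.001, -0.003]]
contact_force: [1.1, -0.6, -0.4]
finger_gap: 0.0251
```

jog_arm(
  deltas=[1,0,0,0,0,0,20,1,0,0,0,0,0,20,1,0,0,0,0,0,30,1,0,0,0,0,0,44,1,0,0,0,0,0,50,1,0,0,0,0,0,50,-15,0,0,0,0,0,50,-40,0,0,0,0,0,50,-80,0,0,0,0,0,50,-125,0,0,0,0,0,50,-150,0,0,0,0,0,50,-150,0,0,0,0,0,50],
)

```text
time_s: 11.8
eef_pos: [0.6033, -0.3017, 0.2613]
tcp_rot: [[0.013, -0.996, -0.088], [-0.009, -0.088, 0.996], [-1.0, -0.012, -0.01]]
contact_force: [0.2, -0.2, 0.2]
finger_gap: 0.0496
```

Run:
```python
from h import *
go((.572,.32,.25),1.659)
im=arm.camera("scene")[:,:,::-1];cv2.imwrite("pics/s6.png",im)
```

```text
d mm [  5.1427 -23.5868 622.1207] rv [ 0.0002 -0.0104  0.0119] F [ 0.2215 -0.2424  0.1629] q [-0.547   0.3594  0.9517 -0.0014  1.8148 -2.2066] t 11.8
```

View pics/s6.png

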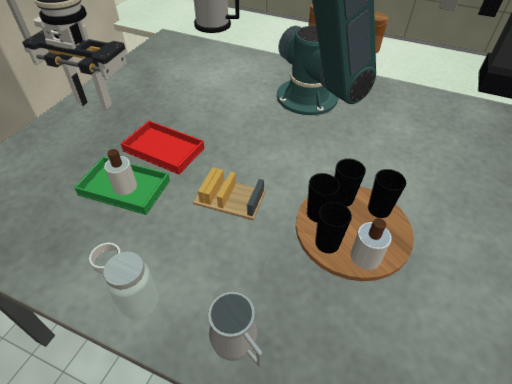

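The tin stands upright in the green tray at (121,182). On to the second tin.

jog_arm(
  deltas=[0,0,20,0,-0.005,0.006,50,0,-3,60,0,-0.01,0.012,50,0,-5,105,0,-0.01,0.012,50,0,-7,150,0,-0.01,0.012,50,0,-8,195,0,-0.01,0.012,50,0,-10,240,0,-0.01,0.012,50,0,-12,285,0,-0.01,0.012,50,0,-14,330,0,-0.01,0.012,50,0,-16,375,0,-0.01,0.012,50,2,-18,420,0,-0.01,0.012,50,4,-20,465,0,-0.01,0.012,50,5,-22,510,0,-0.01,0.012,50],
)

```text
time_s: 13.05
eef_pos: [0.577, 0.2113, 0.2463]
tcp_rot: [[-0.01, -0.996, -0.089], [0.002, -0.089, 0.996], [-1.0, 0.01, 0.003]]
contact_force: [0.1, 0.1, -0.8]
finger_gap: 0.0498
```

```bash
python3 -c "
from h import *
G=lambda X,Y:cr(280,120,4,X,Y)
print(tri(cr(90,130,5,202,120),G(397,406)), onz('scene',G(397,406),.145))
go((.5724,.3202,.19),1.659)"
```

```text
[0.5718 0.3198 0.1459] [0.5709 0.32   0.145 ]
d mm [ 56.5055  -5.6875 108.7013] rv [ 0.0011  0.0026 -0.0099] F [ 0.1114  0.0959 -0.7658] q [ 0.2565  0.2363  1.1362  0.0043  1.7785 -1.4028] t 13.05
```

jog_arm(
  deltas=[0,-2,40,0,0,-0.005,50,0,-5,80,0,0,-0.01,50,15,-5,108,0,0,-0.01,50,35,-5,108,0,0,-0.01,50,54,-5,108,0,0,-0.01,50,54,-5,108,0,0,-0.01,50,54,-5,108,0,0,-0.01,50],
)

```text
time_s: 13.75
eef_pos: [0.5702, 0.3196, 0.1908]
tcp_rot: [[-0.004, -0.996, -0.09], [0.001, -0.09, 0.996], [-1.0, 0.004, 0.002]]
contact_force: [0.2, -0.5, 0.2]
finger_gap: 0.05
```

Run:
```python
from h import *
go((.572,.320,.12),1.659)
im=arm.camera("scene")[:,:,::-1]
cv2.imwrite("pics/s7.png",cv2.resize(im[120:280,280:480],None,fx=3.5,fy=3.5))
```

```text
d mm [70.7941 -2.0692  0.1547] rv [ 0.0017  0.0015 -0.0038] F [ 0.2339 -0.4645  0.1729] q [ 0.4227  0.3272  1.1319  0.0027  1.6856 -1.2377] t 13.75
```

View pics/s7.png

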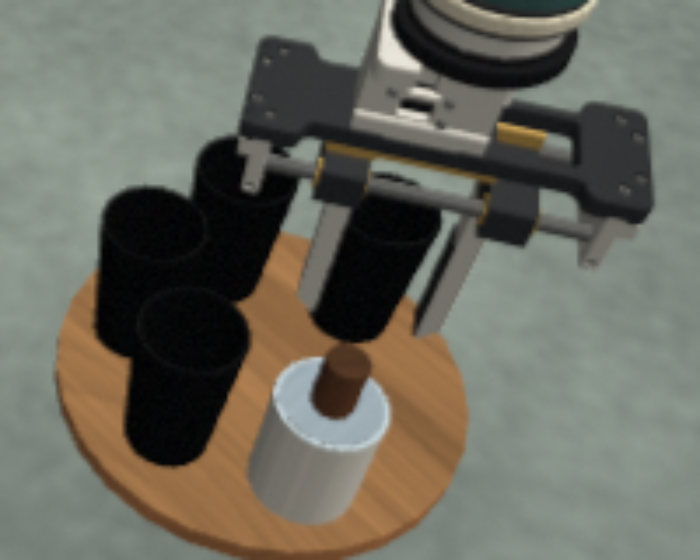

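The jaws straddle the second knob (crop (347,360)) and stay clear of the cups. Going down to grip.

jog_arm(
  deltas=[25,-2,0,0,0,-0.004,50,50,-2,0,0,0,-0.004,50,66,-2,0,0,0,-0.004,50,68,-2,0,0,0,-0.004,50,68,-2,0,0,0,-0.004,50,68,-2,0,0,0,-0.004,20,68,-2,0,0,0,-0.004,20,68,-2,0,0,0,-0.004,20,68,-2,0,0,0,-0.004,20,68,-2,0,0,0,-0.004,20],
)

```text
time_s: 14.8
eef_pos: [0.5734, 0.3205, 0.1254]
tcp_rot: [[0.004, -0.996, -0.09], [0.004, -0.09, 0.996], [-1.0, -0.005, 0.003]]
contact_force: [0.6, 0.5, 3.5]
finger_gap: 0.0253
```

```bash
python3 -c "
from h import *
go((.572,.320,.28),1.659)"
```

```text
d mm [-154.6356    0.7203    0.1853] rv [0.0016 0.0035 0.0047] F [0.5903 0.4811 3.5168] q [ 0.4225  0.3498  1.2325  0.0018  1.5538 -1.2382] t 14.8
```

jog_arm(
  deltas=[-10,0,0,0,0.002,0.004,20,-30,0,0,0,0.003,0.004,20,-60,0,0,0,0.003,0.004,20,-95,0,0,0,0.003,0.004,20,-130,0,0,0,0.003,0.004,20,-155,0,0,0,0.003,0.004,20,-155,0,0,0,0.003,0.004,20,-155,0,0,0,0.003,0.004,20],
)

```text
time_s: 15.6
eef_pos: [0.5727, 0.3197, 0.2797]
tcp_rot: [[-0.0, -0.996, -0.09], [0.0, -0.09, 0.996], [-1.0, 0.0, 0.0]]
contact_force: [-0.3, 0.2, -4.2]
finger_gap: 0.0257
```

```bash
python3 -c "
from h import *
go((.5199,-.0041,.20),1.659)"
```

```text
d mm [  79.6309   81.5612 -317.828 ] rv [ 0.0015  0.0001 -0.0001] F [-0.2678  0.1943 -4.1535] q [ 0.4228  0.3302  0.9535  0.0001  1.8579 -1.2377] t 15.6
```

jog_arm(
  deltas=[0,4,-15,0,0,0,20,0,12,-45,0,0,0,20,0,22,-85,0,0,0,20,0,32,-125,0,0,0,20,0,42,-165,0,0,0,20,0,52,-205,0,0,0,20,10,63,-245,0,0,0,20,30,73,-280,0,0,0,20,50,80,-308,0,0,0,20,70,82,-318,0,0,0,20,80,82,-318,0,0,0,20,80,82,-318,0,0,0,20],
)

```text
time_s: 16.8
eef_pos: [0.5174, -0.0039, 0.1956]
tcp_rot: [[-0.008, -0.996, -0.089], [0.002, -0.089, 0.996], [-1.0, 0.008, 0.002]]
contact_force: [0.5, 0.0, -3.1]
finger_gap: 0.0254
```

jog_arm(
  deltas=[0,0,0,0,0,0,20,0,0,0,0,0,0,20],
)

```text
time_s: 17.0
eef_pos: [0.5175, -0.0029, 0.1957]
tcp_rot: [[-0.008, -0.996, -0.091], [0.002, -0.091, 0.996], [-1.0, 0.008, 0.003]]
contact_force: [0.4, -0.3, -3.5]
finger_gap: 0.0257
```

```bash
python3 -c "
from h import *
go((.5199,-.0041,.165),1.659)"
```

```text
d mm [30.7106 -2.478  -1.4891] rv [ 0.0026  0.0026 -0.0077] F [ 0.39   -0.3035 -3.4592] q [-0.1158  0.025   1.4711  0.001   1.6535 -1.7774] t 17.0
```

jog_arm(
  deltas=[10,-2.5,-1.5,0.003,0.003,-0.008,20,20,-2.5,-1.5,0.003,0.003,-0.008,20,30,-2.5,-1.5,0.003,0.003,-0.008,20,30,-2.5,-1.5,0.003,0.003,-0.008,20,30,-2.5,-1.5,0.003,0.003,-0.008,20],
)

```text
time_s: 17.5
eef_pos: [0.5196, -0.004, 0.165]
tcp_rot: [[-0.001, -0.996, -0.088], [-0.0, -0.088, 0.996], [-1.0, 0.001, -0.0]]
contact_force: [0.1, -0.5, -3.0]
finger_gap: 0.025
```

Run:
```python
from h import *
go((.5199,-.0041,.145),1.659)
im=arm.camera("scene")[:,:,::-1]
cv2.imwrite("pics/s8.png",cv2.resize(im[115:220,190:280],None,fx=5.5,fy=5.5,interpolation=cv2.INTER_CUBIC))
```

```text
d mm [20.0453 -0.325  -0.0842] rv [-0.0004 -0.0002 -0.0009] F [ 0.0889 -0.5119 -2.9689] q [-0.1167  0.0349  1.5218 -0.0004  1.5857 -1.7753] t 17.5
```

View pics/s8.png

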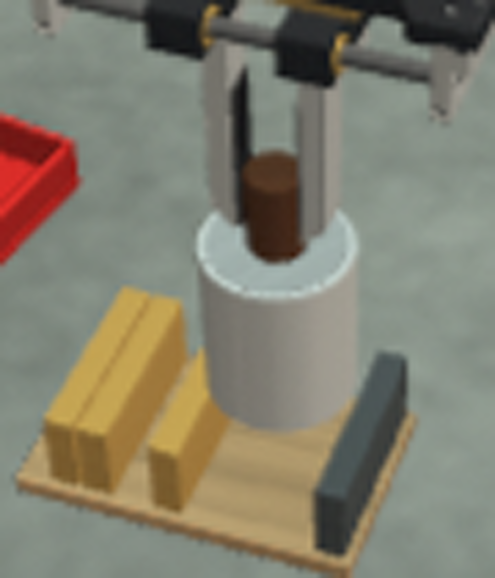

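This tin is visibly wider and held upright over the slot. If it is stopped by the rails, that happens near TCP z≈0.150.

jog_arm(
  deltas=[4,0,0,0,0,0,20,8,0,0,0,0,0,20,12,0,0,0,0,0,20,14,0,0,0,0,0,20,15,0,0,0,0,0,20,15,0,0,0,0,0,20],
)

```text
time_s: 18.15
eef_pos: [0.5199, -0.0041, 0.1506]
tcp_rot: [[0.0, -0.996, -0.088], [-0.0, -0.088, 0.996], [-1.0, -0.0, -0.0]]
contact_force: [-0.1, 0.4, -2.3]
finger_gap: 0.0255
```

jog_arm(
  deltas=[1,0,0,0,0,0,20,2,0,0,0,0,0,20,3,0,0,0,0,0,20,3,0,0,0,0,0,20],
)

```text
time_s: 18.55
eef_pos: [0.5207, -0.0041, 0.15]
tcp_rot: [[0.003, -0.996, -0.088], [-0.001, -0.088, 0.996], [-1.0, -0.003, -0.001]]
contact_force: [-1.1, 1.9, 6.1]
finger_gap: 0.0255
```

It's stopped on the rail tops (z=0.150, foot ≈50 mm). I'll rule out miscentring with light re-tries at ±2 mm across the slot.

jog_arm(
  deltas=[-5,0,0,0,0,0,20,-5,0,2,0,0,0,20,-5,0,2,0,0,0,20,-2,0,2,0,0,0,20,0,0,2,0,0,0,20,2,0,2,0,0,0,20,3,0,2,0,0,0,20,3,0,2,0,0,0,20],
)

```text
time_s: 19.35
eef_pos: [0.5212, -0.0023, 0.1499]
tcp_rot: [[0.007, -0.996, -0.088], [-0.001, -0.088, 0.996], [-1.0, -0.006, -0.002]]
contact_force: [-2.8, -0.3, 8.4]
finger_gap: 0.0254
```

jog_arm(
  deltas=[-5,0,0,0,0,0,20,-5,0,-4,0,0,0,20,-5,0,-4,0,0,0,20,-2,0,-4,0,0,0,20,0,0,-4,0,0,0,20,2,0,-4,0,0,0,20,3,0,-4,0,0,0,20,3,0,-4,0,0,0,20],
)

```text
time_s: 20.15
eef_pos: [0.5224, -0.0059, 0.15]
tcp_rot: [[0.01, -0.996, -0.088], [-0.001, -0.088, 0.996], [-1.0, -0.01, -0.002]]
contact_force: [-2.2, 1.1, 9.5]
finger_gap: 0.0254
```

Run:
```python
from h import *
im=arm.camera("scene")[:,:,::-1]
cv2.imwrite("pics/s9.png",cv2.resize(im[115:220,190:280],None,fx=5.5,fy=5.5,interpolation=cv2.INTER_CUBIC))
```

```text
(no output)
```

View pics/s9.png

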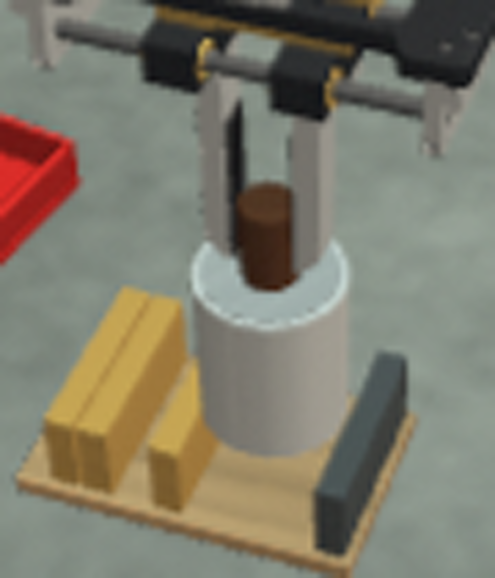

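Stopped at the same height all three times; the tin sits on top of the rail and bar. It doesn't fit, so it goes to the red tray.

jog_arm(
  deltas=[-10,0,0,0,0,0.005,20,-25,0,0,0,0,0.01,20,-45,0,0,0,0,0.01,20,-55,0,0,0,0,0.01,20,-55,0,0,0,0,0.01,20],
)

```text
time_s: 20.7
eef_pos: [0.5228, -0.006, 0.2066]
tcp_rot: [[0.003, -0.996, -0.088], [-0.002, -0.088, 0.996], [-1.0, -0.003, -0.002]]
contact_force: [-0.6, -0.4, -3.3]
finger_gap: 0.0256
```

```bash
python3 -c "
from h import *
go((.4327,-.2925,.20),1.659)"
```

```text
d mm [   6.9203  115.0281 -277.4297] rv [ 0.     -0.0024  0.0032] F [-0.6226 -0.4365 -3.2693] q [-0.1188  0.0255  1.4491 -0.0017  1.6634 -1.778 ] t 20.7
```

jog_arm(
  deltas=[0,5,-15,0,0,0.003,20,0,18,-45,0,0,0.003,20,0,34,-80,0,0,0.003,20,0,50,-120,0,0,0.003,20,0,65,-160,0,0,0.003,20,0,82,-200,0,0,0.003,20,2,98,-235,0,0,0.003,20,4,110,-265,0,0,0.003,20,6,115,-277,0,0,0.003,20,6,115,-277,0,0,0.003,20,6,115,-277,0,0,0.003,20],
)

```text
time_s: 21.8
eef_pos: [0.4328, -0.291, 0.2002]
tcp_rot: [[-0.0, -0.996, -0.088], [-0.0, -0.088, 0.996], [-1.0, 0.0, -0.0]]
contact_force: [-0.9, -0.3, -2.4]
finger_gap: 0.0255
```

Run:
```python
from h import *
go((.4327,-.2925,.11),1.659)
im=arm.camera("scene")[:,:,::-1];cv2.imwrite("pics/s10.png",im)
```

```text
d mm [90.1542  0.2355 -1.503 ] rv [ 0.0004 -0.0003 -0.0003] F [-0.8716 -0.3416 -2.383 ] q [-0.7003  0.0268  1.4605 -0.0004  1.6543 -2.3598] t 21.8
```

View pics/s10.png

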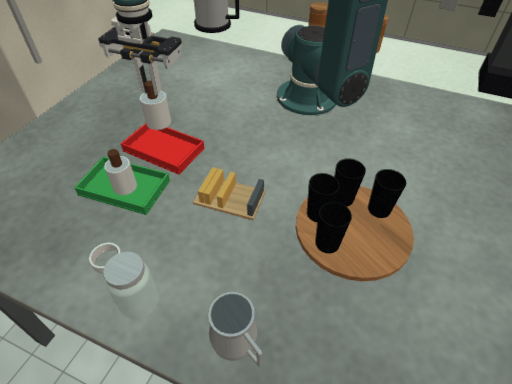

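The tin is upright over the red tray (its foot at (158,125), tray centre (163,147)), and the green-tray tin and cups are in place. Lowering now.

jog_arm(
  deltas=[15,0,-1,0,0,0,20,35,0,-1,0,0,0,20,55,0,-1,0,0,0,20,75,0,-1,0,0,0,20,86,0,-1,0,0,0,20,92,0,-1,0,0,0,20,94,0,-1,0,0,0,20,95,0,-1,0,0,0,20,96,0,-1,0,0,0,20,96,0,-1,0,0,0,20],
)

```text
time_s: 22.85
eef_pos: [0.4336, -0.2921, 0.1053]
tcp_rot: [[0.001, -0.996, -0.089], [-0.002, -0.089, 0.996], [-1.0, -0.001, -0.002]]
contact_force: [0.6, -0.7, -2.2]
finger_gap: 0.0257
```

jog_arm(
  deltas=[1,0,0,0,0,0,20,2,0,0,0,0,0,20,2,0,0,0,0,0,20],
)

```text
time_s: 23.15
eef_pos: [0.4338, -0.2923, 0.1053]
tcp_rot: [[0.002, -0.996, -0.089], [-0.003, -0.089, 0.996], [-1.0, -0.002, -0.003]]
contact_force: [-2.0, 2.1, 5.0]
finger_gap: 0.0253
```

Resting on the tray floor. Releasing and retreating.

jog_arm(
  deltas=[0,0,0,0,0,0,20,0,0,0,0,0,0,30,0,0,0,0,0,0,44,0,0,0,0,0,0,50,0,0,0,0,0,0,50,-15,0,0,0,0,0,50,-40,0,0,0,0,0,50,-80,0,0,0,0,0,50,-120,0,0,0,0,0,50,-150,0,0,0,0,0,50,-150,0,0,0,0,0,50,-150,0,0,0,0,0,50],
)

```text
time_s: 24.35
eef_pos: [0.4336, -0.2921, 0.2556]
tcp_rot: [[0.004, -0.996, -0.089], [-0.004, -0.089, 0.996], [-1.0, -0.003, -0.004]]
contact_force: [0.6, -0.2, -1.5]
finger_gap: 0.0499
```

Run:
```python
from h import *
s=arm.sense();print(s["contact_force"],s["time_s"])
im=arm.camera("scene")[:,:,::-1];cv2.imwrite("pics/s11.png",im)
```

```text
[ 0.6109 -0.1807 -1.4773] 24.35
```

View pics/s11.png

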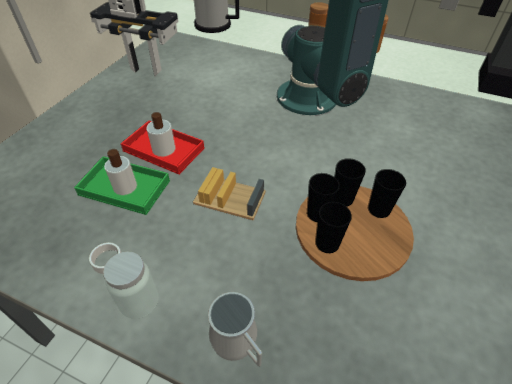

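The picture shows both tins upright, in green (121,180) and red (161,140); the gripper is clear and the cups are unmoved.

```bash
python3 -c "
from cell import arm
print(arm.hand_in())"
```

```text
the job is handed in; nothing more can be done
None
```

Both tins were gauged one at a time and sorted: the narrower one stands in the green tray and the wider one in the red tray. I handed the job in at about 24.4 s.

- **Narrower tin (about 60 mm in the image):** it went into the slot (about 63.5 mm) without resistance, down to the gauge's floor. Contact came at a foot height of about 10 mm. I stood it in the green tray before touching the other tin.
- **Wider tin (about 66 mm in the image):** it was stopped on top of the rails, with its foot at about 50 mm. I tried it lightly centred and again at 2 mm to each side, with about 12 N or less of contact force each time, and it stopped at the same height. I then stood it in the red tray.

The last picture shows both tins upright in their trays, the four cups in their places on the lazy susan, and the gripper clear of everything. No check failed. The image widths are rough, but they agree with what the gauge showed.

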